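Free the pawl of a craft press with a rod and lower the platen on a notebook

ROBOT

A 7-joint arm with a two-finger parallel gripper is mounted at the origin on the work surface. World frame = base frame: x ahead of the robot, y to its left, z up, the work surface at z = 0. Lengths are in m, angles in rad, forces in N, time in s.
With the tool pointing down it reaches from about 0.35 to 0.9 m from the base axis. Payload 7.2 kg.
Tool frame: the origin (TCP) lies at the very end of the fingers, on their centre line; the grasp point (between the pads) lies 19 mm behind it; z points along the fingers, y is the line along which they close (so a half turn about z gives the same grasp; the last joint's range is limited). The gripper opens to 88 mm and grips with 3 to 60 N. Pads are 20 mm wide; open, the fingers measure 115 mm over their backs; the gripper's body (75 mm by 178 mm) begins 61 mm behind the grasp point.
Start: joints at [-1.289, 0.411, -0.013, 1.596, 0.006, 1.134, -0.082], TCP at [0.214, 0.587, 0.223] pointing down, gripper open.
Joint ranges: [-2.95, 2.95], [-0.29, 1.99], [-1.47, 1.44], [0.14, 2.54], [-1.03, 4.17], [0.13, 1.85], [-2.86, 2.86]. Speed limits (rad/s): [2.39, 2.39, 3.01, 3.01, 3.14, 3.14, 3.14].

INTERFACE

Orientations are given as a rotation vector (axis times angle).
In Python, from cell import * gives the robot as it stands. Calls block until the motion is done:
- move_ptp(position, orientation): joint-space move of the TCP to a pose.
- move_straight(position, ori=None, feed=0.15): straight line of the TCP; ori=None keeps the orientation; feed is the mean speed in m/s.
- movej(angles): joint-space move.
- gripper_to(opening): opening from 0.0 (shut) to 1.0 (fully open); the grip force is fixed at half the most; returns when the fingers have stopped.
- hold(seconds).
- ik(position, orientation): joint angles nearest the present ones, or None.
- grab_frame(name): name is "scene" or "top"; returns (picture, depth): 384x512x3 uint8, red, green, blue; 384x512 float32, m along the optical axis (not along the pixel's ray), 0 where there is no reading.
- get_calibration(name): a dict with "mtx" (3x3 intrinsics, pixels), "k1" (the pictures are not rectified: a ray, as slopes to the right and down, at radius r is drawn at 1 + k1 r^2 times it, then the intrinsics apply), "R" (3x3) and "t" (3): a world point X has camera coordinates R X + t. Camera axes: x right, y down, z forward; pixel columns grow to the right and rows downward; lengths in m; the calibration is good to about 2 mm. A picture is of the moment at which its call begins. get_calibration takes no time and is no camera call.
A pose or a line that the arm cannot do raises Unreachable and nothing moves.
- hand_in(): hands the job in; it is judged then, once.
Readings, each from a call of its own:
- current_time(): time.
- current_joint_pos(): joint angles.
- current_qvel(): joint speeds.
- current_effort(): joint torques, N m.
- current_ee_pos(): TCP position.
- current_tcp_rot(): TCP orientation.
- current_force(): force on the tool from outside, world axes, zero at the start.
- current_wrist_torque(): the same for the moment, N m.
- current_grip_width(): opening from 0.0 (shut) to 1.0 (fully open).
- current_gripper_force(): force on a finger pad.
Only numpy, scipy, OpenCV 4.12 (cv2) and the standard library are available. Lean on these libraries where they do the work, as an engineer would, in place of code of your own. Each camera call takes 0.05 s, during which the arm holds its last target. There are 200 camera calls.

TASK

The press on the craft table is held up by its red ratchet pawl: pick up the wooden-handled rod, put its steel shaft under the pawl's red wing and flick the pawl right over, away from the toothed rack, until it lies back on its stop - with the rod, never with the gripper. Only then lower the platen gently by its black knob until it rests on the notebook, and leave the rod lying flat wholly inside the lilac tray. Do not knock over or shift the other things on the table.

Things in the scene. Friction and masses are not known exactly. Their poses are not given: they have to be found in the camera images.
- press: Fixed hand press. Grey steel bed x -90 to 90, y -82 to 150, 18 high; origin on the table below the press axis, z up, x away from the robot at yaw 0. Two steel guide columns at x=50, y=+-45, 150 high. The pawl's hinge (along x) is at y=97, z=60 between two cheeks (x -14 to 14, up to z=70). The pawl's stop block: x -8 to 8, y 125 to 143, up to z=72.
- platen (a joint): How far the aluminium platen (x -57 to 57, y -62 to 52 in the press frame, 15 thick) is DOWN, m; at 0 its underside is 95 above the table. Starts at 0 to 0.005. A brake holds it where it is left: pushing down takes 4 to 8 N, pulling up 20 to 24 N. Engaged pawl: caught within 12 mm, and a loaded pawl jams (lift the knob to free it). Pawl free: rests on the notebook at about 0.055.
- rack_top (a point): Top of the toothed steel rack that is fixed to the platen and moves with it: x -8 to 8, bar y 62 to 70, teeth pointing to +y up to y=80 (press frame); its top is 174 above the table when the platen joint is 0.
- knob_top (a point): Centre of the flat top of the black round knob on the platen: 30 dia, 38 high, on a 16 dia stem, top 185 above the table when the platen joint is 0; at x=-20, y=-6 in the press frame. Push it straight down or grip it.
- pawl (a joint): Angle of the pawl, rad: 0 = engaged, leaning 22 degrees from upright to the rack (-y of the press); grows as it swings over to +y; 1.35 = lying back on its stop. Gravity holds it at either end: below about 0.3 it falls back into the rack, above about 0.5 it falls over to the stop by itself. It turns easily (under 0.05 N m).
- pawl_tip (a point): Rounded end of the red pawl arm, 60 from the hinge, arm 10 thick. The wing turns with the arm: a red plate that sticks out sideways from it to -x of the press (towards the robot), x -52 to 4 in the press frame, reaching from 29 to 47 mm from the hinge, 5 thick, in the plane of arm and hinge.
- wing (a point): Centre of the wing's free part, 38 from the hinge; engaged it is at x=-34, y=83, z=95 of the press frame. Its underside looks to -y and down. Between it and the platen's edge (y=52) is a slot, open from above, about 25 wide for x below -20, into which the shaft laid along press x can be lowered to z about 90; from there move it to +y and slightly up.
- rod: Loose rod lying on the table: rectangular beech handle 110 long x 20 wide x 24 high, with a steel shaft 8 dia, 110 long, out of one end, 12 above the underside. Origin at the underside of the handle's centre, x towards the shaft's tip, z up. Centre of mass about 35 from the origin towards the tip. About 0.12 kg.
- rod_tip (a point): End of the steel shaft, 165 from the rod's origin.
- rod_butt (a point): Other end of the rod, the handle's end face, 55 behind the origin.
- tray: Fixed open lilac tray, 270 (x) x 120 (y) x 22 high outside, walls and floor 5 thick; origin at the centre of its underside, x along its length.
- notebook: Kraft notebook with purple spine, 105 x 90 x 22 high, lying loose on the press bed under the platen; origin at its underside centre.
- spool: Bystander: white ribbon spool wound in purple, 48 dia x 24 high (mm); origin at the underside. Leave it alone.
- punch: Bystander: black two-hole punch, 85 x 100 x 58 high (mm); origin at the underside. Leave it alone.
- water: Bystander: clear water bottle with green cap, 64 dia x 200 high (mm); origin at the underside. Leave it alone.
- tape: Bystander: red tape dispenser with a roll, 130 x 55 x 76 high (mm); origin at the underside. Leave it alone.
- buttons: Bystander: glass jar with white cap, 56 dia x 65 high (mm); origin at the underside. Leave it alone.
- gluestick: Bystander: yellow glue stick standing upright, 28 dia x 95 high (mm); origin at the underside. Leave it alone.
Not all that is in view belongs to the job. What is shaped like the notebook but orange is not meant.

How it is judged:
On the way, in this order (a step that is already met when the one before it is completed fails the run):
1. the rod has been picked up (height (world z) of rod_butt above 0.06 m), for 0.1 s.
2. the rod is swinging the pawl out of the rack (value of joint pawl above 0.12 rad and contact force between rod and pawl above 0.02 N).
3. the pawl lies back on its stop (value of joint pawl above 1.25 rad), for 0.1 s.
4. the platen has been lowered to the notebook (value of joint platen above 0.052 m), for 0.1 s.
At the end, for the whole second after the job is handed in: The pawl lies back on its stop (over 1.25 rad), the platen is down on the notebook (joint over 0.052 m), the notebook still lies on the bed, and the rod lies at rest and flat wholly inside the tray (both its ends within the walls, less than 26 mm above the tray's underside) (value of joint pawl above 1.25 rad and value of joint platen above 0.052 m and z of notebook in the frame of press below 0.022 m and x of rod_tip in the frame of tray between -0.132 and 0.132 m and y of rod_tip in the frame of tray between -0.057 and 0.057 m and z of rod_tip in the frame of tray between 0 and 0.026 m and x of rod_butt in the frame of tray between -0.132 and 0.132 m and y of rod_butt in the frame of tray between -0.057 and 0.057 m and z of rod_butt in the frame of tray between 0 and 0.026 m and linear speed of rod below 0.02 m/s and velocity of joint platen below 0.01 m/s); the robot touches nothing.
It fails at once if the gripper or arm touches the pawl (contact force between any of the fingers, the arm and pawl above 0.5 N).
It fails at once if the platen is driven down faster than 0.25 m/s (velocity of joint platen above 0.25 m/s).
It fails at once if a bystander is shifted by more than 30 mm or knocked over (distance of any of spool, punch, water, tape, buttons, gluestick from where it was at the start of the episode above 0.03 m or angle between any of spool, punch, water, tape, buttons, gluestick's own z axis and vertical above 0.5 rad).
It fails at once if the notebook is shifted by more than 15 mm (distance of notebook from where it was at the start of the episode above 0.015 m).
It also fails if it takes over 61 s, if anything falls off the work surface, if the arm or the gripper's body presses on something with over 40 N, if the wrist force passes 120 N, or if a joint passes its speed limit or range.

## Working session

There is one attempt and no reset: what is moved stays moved. The work goes in short steps, each a Python script; the robot and the scene stay as the last script left them, time stands still between calls to the robot, and variables do not carry over. Pictures are saved under pics/ and viewed, at most 10 in all, crops included, and the job is handed in when it is done.

```bash
mkdir -p pics; ls; cat > h.py <<'E'
import numpy as np, cv2
from cell import *
def save(n,f):
    cv2.imwrite(f'pics/{f}.png',cv2.cvtColor(n,cv2.COLOR_RGB2BGR))
def cloud(name,d):
    c=get_calibration(name);K=np.array(c['mtx']);R=np.array(c['R']);t=np.array(c['t']).ravel()
    v,u=np.mgrid[0:d.shape[0],0:d.shape[1]]
    x=(u-K[0,2])/K[0,0];y=(v-K[1,2])/K[1,1]
    a,b=x.copy(),y.copy()
    for _ in range(10):
        s=1+c['k1']*(a*a+b*b);a=x/s;b=y/s
    P=np.stack([a*d,b*d,d],-1)
    return (P-t)@R, np.stack([a,b,np.ones_like(a)],-1)@R, -R.T@t
E
python3 - <<'E'
from h import *
for n in ['scene','top']:
    p,d=grab_frame(n);save(p,n+'0');np.savez(f'{n}0.npz',p=p,d=d)
    c=get_calibration(n);print(n,c,'cam',-np.array(c['R']).T@np.array(c['t']).ravel(),(d>0).mean())
print(current_tcp_rot(),current_time())
E
```

```text
pics
scene {'mtx': array([[406.85951172,   0.        , 257.56350577],
       [  0.        , 406.85951172, 189.26738529],
       [  0.        ,   0.        ,   1.        ]]), 'k1': -0.05371939480916226, 'R': array([[-6.68039288e-01,  7.44125921e-01, -3.51443889e-04],
       [ 4.10555080e-01,  3.68181972e-01, -8.34198155e-01],
       [-6.20619075e-01, -5.57421429e-01, -5.51464699e-01]]), 't': array([ 0.40394688, -0.11118979,  1.56522883])} cam [1.28691279 0.61284282 0.77055609] 0.9844767252604166
top {'mtx': array([[449.2122454 ,   0.        , 252.48486017],
       [  0.        , 449.2122454 , 189.66944145],
       [  0.        ,   0.        ,   1.        ]]), 'k1': -0.007031890487312596, 'R': array([[ 0.02699243, -0.9995231 , -0.01499917],
       [-0.99164569, -0.02488035, -0.12656934],
       [ 0.12613579,  0.01829028, -0.99184436]]), 't': array([-0.01402977,  0.58336889,  1.33870125])} cam [ 0.4100158  -0.02399388  1.40140946] 0.9960123697916666
[-5.46607033e-01 -3.09351811e+00  2.25509186e-03] 0.1
```

View pics/scene0.png

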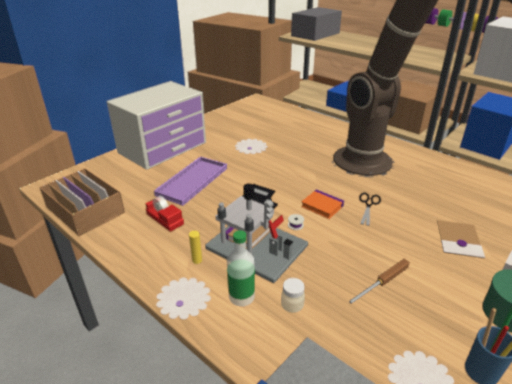

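View pics/top0.png

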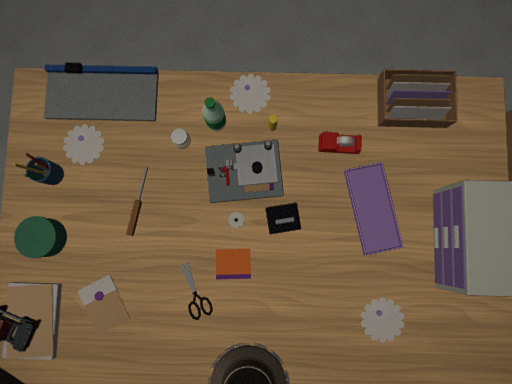

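The views show the press at top-view pixel (244,170), the knob at (257,168), the red pawl at (226,172), the rod from (131,233) to (147,168) and the tray at (373,209). Next I measure these.

```bash
cat > m.py <<'E'
from h import *
z=np.load('top0.npz');p,d=z['p'],z['d'];X,ray,C=cloud('top',d)
hsv=cv2.cvtColor(p,cv2.COLOR_RGB2HSV)
H,S,V=[hsv[...,i].astype(int) for i in range(3)]
def onz(uv,h):
    r=cv2.remap(ray.astype(np.float32),np.float32(uv)[:,None,0:1],np.float32(uv)[:,None,1:2],cv2.INTER_LINEAR).reshape(-1,3)
    return C+r*((h-C[2])/r[:,2])[:,None]
def box(m,x0,y0,x1,y1):
    o=np.zeros_like(m);o[y0:y1,x0:x1]=m[y0:y1,x0:x1];return o
def rect(m,h,t):
    n,l,s,_=cv2.connectedComponentsWithStats(m.astype(np.uint8));k=1+np.argmax(s[1:,4])
    v,u=np.nonzero(l==k);w=onz(np.stack([u,v],1),h)
    r=cv2.minAreaRect((w[:,:2]*1000).astype(np.float32));print(t,len(u),r,'z med',np.median(X[v,u,2]));return r
wood=np.median(hsv[250:300,40:75].reshape(-1,3),0);print('wood',wood,hsv[220,134],hsv[180,144],hsv[210,373],hsv[195,215],hsv[180,240],'table z',np.median(X[250:300,330:360,2]))
rect(box((H>115)&(H<150)&(S>60),340,155,410,260),.022,'tray')
rect(box((S<70)&(X[...,2]<.04),200,138,288,208),.018,'bed')
rect(box((X[...,2]>.011)&(X[...,2]<.04),120,195,150,240),.024,'handle')
rect(box((S<60),125,160,155,205),.012,'shaft')
for nm,m in [('knob',box((X[...,2]>.16)&(V<60),245,155,270,182)),('platen',box((X[...,2]>.095)&(X[...,2]<.125)&(S<60),220,140,290,200)),('cols',box((X[...,2]>.135)&(X[...,2]<.165),225,135,290,160)),('red',box(((H<8)|(H>172))&(S>130),205,150,245,200)),('rack',box((X[...,2]>.155),205,150,243,200))]:
    v,u=np.nonzero(m)
    if len(u): print(nm,len(u),'uv',u.mean(),v.mean(),'med',np.median(X[v,u],0),'mean',X[v,u].mean(0),X[v,u].min(0),X[v,u].max(0))
for nm,c in dict(spool=(236,219),punch=(283,218),water=(209,102),but=(179,136),glue=(273,117),tape=(340,142),note=(257,188)).items(): print(nm,X[c[1],c[0]])
big=cv2.resize(p[130:240,115:295],None,fx=4.4,fy=4.4,interpolation=cv2.INTER_CUBIC);save(big,'crop0')
E
python3 m.py
```

```text
wood [ 17. 120. 125.] [ 13 151  98] [23 19 55] [141  71 112] [80 10 78] [  6  11 121] table z -0.0009023833889816612
tray 3446 ((538.737060546875, -368.91168212890625), (267.5794677734375, 121.51577758789062), 13.2979736328125) z med 0.004913054706413957
bed 2004 ((645.0352783203125, 30.9896240234375), (178.78485107421875, 229.86029052734375), 6.955761909484863) z med 0.016949671235020648
handle 270 ((498.3531799316406, 364.4976501464844), (23.161300659179688, 124.95685577392578), 78.81336975097656) z med 0.02117203067998468
shaft 76 ((602.13330078125, 347.0000915527344), (6.960838794708252, 103.78304290771484), 79.28948211669922) z med 0.014089339485586027
knob 94 uv 256.59574468085106 166.89361702127658 med [ 0.6281435  -0.01191275  0.18176962] mean [ 0.62884456 -0.0111025   0.180529  ] [ 0.61684163 -0.02345044  0.16124364] [0.64323747 0.00172663 0.18826981]
platen 1383 uv 255.36153289949385 164.73391178597254 med [ 0.64899282 -0.0043869   0.10710982] mean [ 0.64841651 -0.00654416  0.10723364] [ 0.58779773 -0.07082754  0.09583606] [0.71448937 0.06445304 0.12324371]
cols 60 uv 254.0
[... 172 characters left out ...]
4774]
red 79 uv 226.15189873417722 174.49367088607596 med [0.62251374 0.07863801 0.09754926] mean [0.61437958 0.07649624 0.12717176] [ 0.4100158  -0.02399388  0.042852  ] [0.64490018 0.09403055 1.40140946]
rack 52 uv 227.73076923076923 165.42307692307693 med [0.63837273 0.06363956 0.1711096 ] mean [0.58752562 0.04583865 0.45391521] [ 0.4100158  -0.02399388  0.15611855] [0.64860216 0.07491855 1.40140946]
spool [0.49303893 0.04934068 0.02734331]
punch [ 0.49799327 -0.0928169   0.05557282]
water [0.8051645  0.12545375 0.19811281]
but [0.73860911 0.22880711 0.06878192]
glue [ 0.79662149 -0.05534524  0.09573185]
tape [ 0.73148086 -0.26015413  0.06844891]
note [ 0.5886994  -0.01254388  0.03953771]
```

View pics/crop0.png

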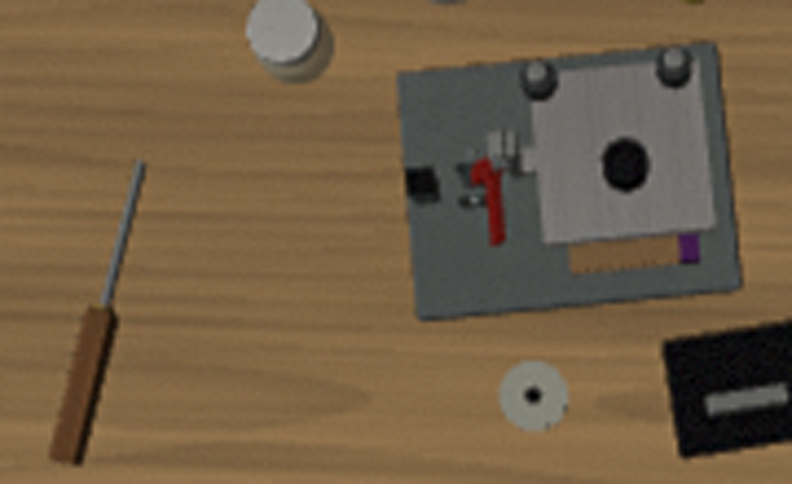

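```bash
cat >> h.py <<'E'
from scipy.spatial.transform import Rotation as Ro
PY=np.radians(6.96);PO=np.array([.6492,-.0027,0])
TC=np.array([.5387,-.3689,0]);TY=np.radians(13.3)
def ori(a): # tool down, tool x opposite to rod direction a
    x=np.array([-np.cos(a),-np.sin(a),0]);z=np.array([0,0,-1.])
    return Ro.from_matrix(np.stack([x,np.cross(z,x),z],1)).as_rotvec()
def press(x,y,z): return PO+Ro.from_euler('z',PY).apply([x,y,z])
E
python3 - <<'E'
from h import *
from m import onz
tip=onz([[146.8,166.6]],.012)[0];jn=onz([[139.3,199.3]],.012)[0]
u=(tip-jn)/np.linalg.norm(tip-jn);a=np.arctan2(u[1],u[0])
print('tip',tip,'jn',jn,np.linalg.norm(tip-jn),np.degrees(a))
a=np.radians(-10.9);u=np.array([np.cos(a),np.sin(a),0])
mid=np.array([.6021,.3470,0]) # shaft centre
tipc=(tip+jn+110e-3*u)/2
L=mid+u*((tipc-mid)@u)   # tip on the shaft line
g=L-u*.127;g[2]=0;print('grasp',g)
o=ori(a)
for q in [(g+[0,0,.004],o),(press(-.151,.065,.15),ori(PY)),(press(-.151,.118,.085),ori(PY)),(TC+[0,0,.01],ori(TY)),(press(-.02,-.006,.12),ori(PY))]: print(np.round(ik(*q),2) if ik(*q) is not None else None)
move_ptp(g+[0,0,.10],o)
move_straight(g+[0,0,.004],feed=.1)
gripper_to(0.0);print('w',current_grip_width()*.088,current_gripper_force())
move_straight(g+[0,0,.20],feed=.2)
print(current_ee_pos(),current_grip_width()*.088,current_time())
p,d=grab_frame('scene');save(cv2.resize(p[0:300,150:512],None,fx=2,fy=2),'lift');np.savez('scene1.npz',p=p,d=d)
p,d=grab_frame('top');np.savez('top1.npz',p=p,d=d);save(p,'top1')
E
```

```text
wood [ 17. 120. 125.] [ 13 151  98] [23 19 55] [141  71 112] [80 10 78] [  6  11 121] table z -0.0009023833889816612
tray 3446 ((538.737060546875, -368.91168212890625), (267.5794677734375, 121.51577758789062), 13.2979736328125) z med 0.004913054706413957
bed 2004 ((645.0352783203125, 30.9896240234375), (178.78485107421875, 229.86029052734375), 6.955761909484863) z med 0.016949671235020648
handle 270 ((498.3531799316406, 364.4976501464844), (23.161300659179688, 124.95685577392578), 78.81336975097656) z med 0.02117203067998468
shaft 76 ((602.13330078125, 347.0000915527344), (6.960838794708252, 103.78304290771484), 79.28948211669922) z med 0.014089339485586027
knob 94 uv 256.59574468085106 166.89361702127658 med [ 0.6281435  -0.01191275  0.18176962] mean [ 0.62884456 -0.0111025   0.180529  ] [ 0.61684163 -0.02345044  0.16124364] [0.64323747 0.00172663 0.18826981]
platen 1383 uv 255.36153289949385 164.73391178597254 med [ 0.64899282 -0.0043869   0.10710982] mean [ 0.64841651 -0.00654416  0.10723364] [ 0.58779773 -0.07082754  0.09583606] [0.71448937 0.06445304 0.12324371]
cols 60 uv 254.0
[... 650 characters left out ...]
  0.05557282]
water [0.8051645  0.12545375 0.19811281]
but [0.73860911 0.22880711 0.06878192]
glue [ 0.79662149 -0.05534524  0.09573185]
tape [ 0.73148086 -0.26015413  0.06844891]
note [ 0.5886994  -0.01254388  0.03953771]
tip [0.65164488 0.33657518 0.012     ] jn [0.54749457 0.35419414 0.012     ] 0.10563008332654411 -9.601743002010052
grasp [0.52925912 0.36102694 0.        ]
[-0.7   0.68  0.04  1.73 -0.04  0.73  0.74]
[-0.49  0.28  0.36  2.01 -0.13  0.87  1.64]
[-0.47  0.37  0.22  2.06 -0.12  0.72  1.52]
[ 0.15  0.76  0.56  1.72 -0.52  0.82  2.76]
[-0.29  0.53  0.32  1.71 -0.2   0.94  1.81]
w 0.019540647902946358 29.99358505010605
[0.52861135 0.36056711 0.19871078] 0.019541103044039526 4.9
```

View pics/lift.png

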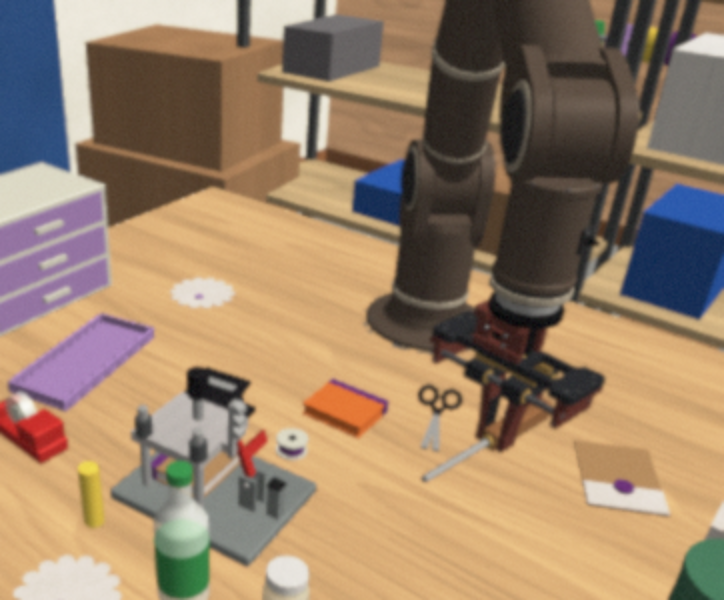

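The lifted rod is held in the fingers, with its tip at about full-frame scene pixel (362,239). I check tip and level in both views.

```bash
python3 - <<'E'
from h import *
for n in ['top','scene']:
    z=np.load(n+'1.npz');X,ray,C=cloud(n,z['d'])
    u=np.array([np.cos(np.radians(-10.9)),np.sin(np.radians(-10.9)),0]);T=np.array([.5286,.3606,.2067])
    D=X-T;a=D@u;w=D@np.array([-u[1],u[0],0])
    m=(a>.02)&(a<.15)&(abs(w)<.02)&(abs(D[...,2])<.04)&(z['d']>0)
    P=np.stack([a[m],w[m],D[...,2][m]],1)*1000
    f=P[P[:,0]>30]
    print(n,len(P),'amax',np.sort(P[:,0])[-4:],'w fit',np.polyfit(f[:,0],f[:,1],1),'z fit',np.polyfit(f[:,0],f[:,2],1))
E
```

```text
top 93 amax [122.92001344 124.1893158  124.56003843 125.60428436] w fit [-0.0050171  -0.66474043] z fit [0.0121325  0.40265455]
scene 140 amax [123.82440887 124.26698633 124.50005336 124.78050901] w fit [0.00286645 1.4270336 ] z fit [-0.01541363  4.29036017]
```

```bash
python3 - <<'E'
from h import *
o=ori(PY); t0=np.radians(22)
def T(y,z): return press(-.151,y,z-.008+.001)
move_ptp(T(.065,.20),o)
move_straight(T(.065,.135),feed=.15)
move_straight(T(.065,.0925),feed=.06)
print('low',current_ee_pos()-T(.065,.0925),current_force(),current_time())
p,d=grab_frame('scene');save(cv2.resize(p[170:290,190:330],None,fx=5,fy=5),'slot')
for th in [0,.2,.4,.6,.8,1.0,1.15]:
    f=th-t0;s,c=np.sin(f),np.cos(f)
    move_straight(T(.097+.038*s-.0065*c,.060+.038*c+.0065*s),feed=.05)
    print(th,np.round(current_force(),2),current_time())
hold(.3)
q=current_ee_pos();move_straight(q+[0,0,.10],feed=.15)
p,d=grab_frame('scene');save(cv2.resize(p[170:290,190:330],None,fx=5,fy=5),'flip');np.savez('scene2.npz',p=p,d=d)
print(current_time())
E
```

```text
low [ 1.74039992e-04 -8.22207453e-06  1.08202528e-04] [-0.21205141 -0.69208368 -1.58344768] 7.6583
0 [-0.09 -0.2  -2.06] 8.0917
0.2 [-0.43  0.78 -2.05] 8.3917
0.4 [ 0.11 -0.31 -1.28] 8.6917
0.6 [-0.12 -0.84 -0.69] 8.9917
0.8 [ 0.81  0.13 -0.46] 9.2917
1.0 [ 0.28 -0.14 -0.65] 9.5917
1.15 [ 0.4   0.27 -1.49] 9.8583
11.025
```

View pics/flip.png

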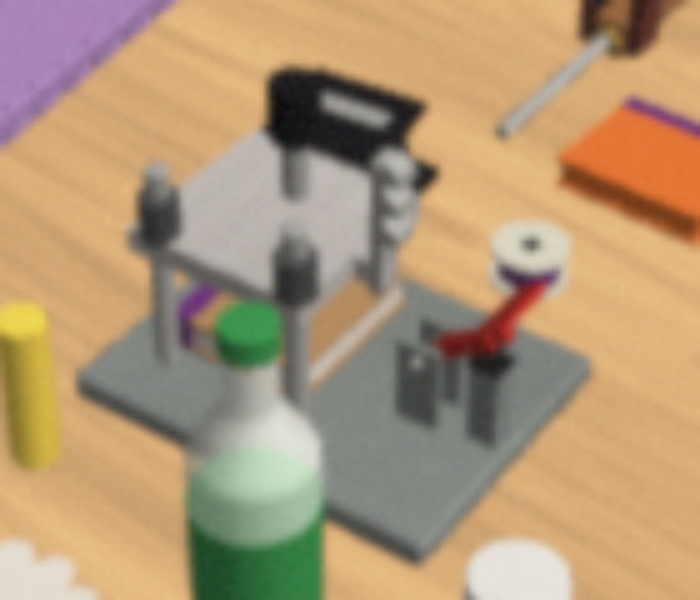

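The pawl lies on its stop, pointing away from the rack at crop pixel (490,330). Next is the tray.

```bash
python3 - <<'E'
from h import *
o=ori(TY);u=np.array([np.cos(TY),np.sin(TY),0])
g=TC-u*.017
q=current_ee_pos();move_straight(q+[0,0,.085],feed=.2)
move_ptp(g+[0,0,.27],o);print(np.round(current_joint_pos(),2))
move_straight(g+[0,0,.06],feed=.2)
move_straight(g+[0,0,.0105],feed=.06)
print(current_ee_pos(),current_force())
gripper_to(.45);hold(.2)
move_straight(g+[0,0,.25],feed=.25)
move_ptp(press(-.02,-.006,.27),ori(PY));gripper_to(0)
z=[];
for n in ['top','scene']:
    p,d=grab_frame(n);np.savez(n+'3.npz',p=p,d=d)
    z.append(cv2.resize(p[150:265,330:420] if n=='top' else p[150:265,150:240],None,fx=4,fy=4))
save(np.hstack(z),'tray');print(current_time())
E
```

```text
[ 0.2   0.43  0.49  1.52 -0.21  1.25  2.53]
[ 0.52234085 -0.37302944  0.01077381] [ 0.12730681 -1.28906713 -0.18149727]
19.5667
```

View pics/tray.png

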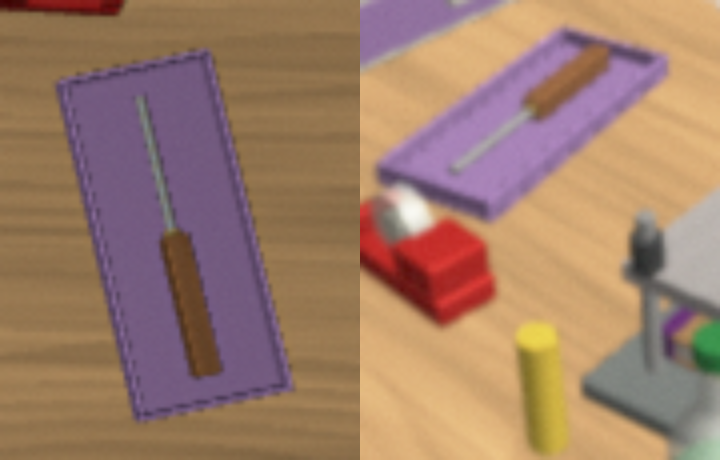

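The rod lies flat inside the tray, with its tip at crop (140,98) and butt at (207,372), both clear of the walls. Now I push the knob.

```bash
python3 - <<'E'
from h import *
k=press(-.02,-.006,0);k[:2]=(k[:2]+[.6285,-.0115])/2
move_straight(k+[0,0,.20],feed=.15)
hold(.2);f0=current_force()[2];print('f0',f0)
z=.190
while z>.124:
    move_straight(k+[0,0,z],feed=.04)
    f=current_force()[2]-f0;print(round(z,3),round(current_ee_pos()[2],4),round(f,1))
    if f>16: break
    z-=.004 if z>.136 else .001
hold(.3);print(current_ee_pos(),current_force()[2]-f0)
q=current_ee_pos();move_straight(q+[0,0,.12],feed=.15)
move_ptp([.40,-.02,.35],ori(PY))
p,d=grab_frame('top');np.savez('top4.npz',p=p,d=d)
X,_,_=cloud('top',d);print('platen top z',np.median(X[158:175,266:272,2]),'knob',np.median(X[166:171,254:260,2]))
p2,_=grab_frame('scene');save(np.hstack([cv2.resize(p2[170:290,190:330],(420,360)),cv2.resize(p[130:240,190:300],(360,360))]),'end');print(current_time())
E
```

```text
f0 -0.8143526824496643
0.19 0.1896 1.8
0.186 0.1857 1.0
0.182 0.182 1.6
0.178 0.1781 2.2
0.174 0.1741 2.9
0.17 0.17 2.0
0.166 0.166 3.4
0.162 0.1619 2.4
0.158 0.158 3.0
0.154 0.154 2.8
0.15 0.1499 2.6
0.146 0.1459 1.9
0.142 0.1419 2.9
0.138 0.1379 2.3
0.134 0.1338 2.8
0.133 0.1332 4.6
0.132 0.1322 6.5
0.131 0.1313 6.2
0.13 0.1305 7.4
0.129 0.1304 15.6
0.128 0.1303 22.2
[ 0.62938384 -0.0112955   0.13035523] 22.459487917494506
platen top z 0.054583269558413645 knob 0.12775199042956195
28.1333
```

View pics/end.png

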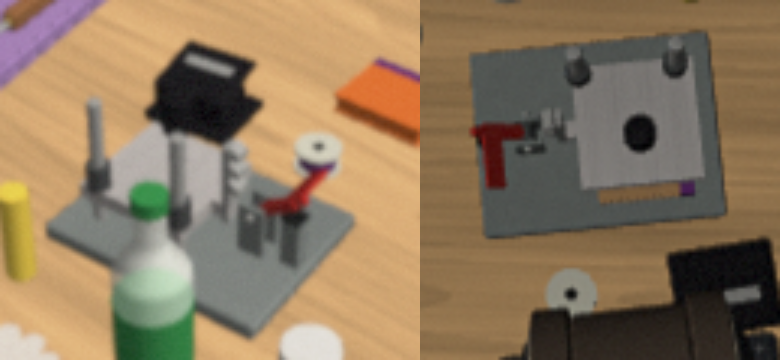

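The platen is down: knob top at 0.130 m and a firm stop at 22 N. The pawl is on its stop and the bystanders in view are where they were.

```bash
python3 -c "
from cell import *
print(hand_in())"
```

```text
the job is handed in; nothing more can be done
None
```

The job is handed in (no verdict was returned): the rod flicked the pawl back onto its stop, the platen rests on the notebook, and the rod lies flat inside the lilac tray, with about 28 s of the 61 s used.

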